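# Load the sample rack with the right vials

### The job

Load the black sample rack: stand each clear-glass vial that has a blue cap upright in the pocket whose colour matches the disc on its cap, fully down on the pocket's floor, and let go. Do not tip any vial over, and leave the brown-glass vial and the black-capped vial standing where they are.

Things in the scene. Friction and masses are not known exactly. Their poses are not given: they have to be found in the camera images.
- vial_red: Sample vial to load: CLEAR glass, BLUE cap, RED disc on the cap. 28 mm across, 72 mm tall, 35 to 70 g: straight glass to 54 mm with a white label low down, short neck, cap 24 mm across from 58 to 71 mm, disc 17 mm across on top. Upright on the bench (height 0) at the start. Origin: centre of its underside, z up. Grip the glass from above, 38 to 52 mm over the underside.
- vial_yellow: Sample vial to load: CLEAR glass, BLUE cap, YELLOW disc on the cap. 28 mm across, 72 mm tall, 35 to 70 g: straight glass to 54 mm with a white label low down, short neck, cap 24 mm across from 58 to 71 mm, disc 17 mm across on top. Upright on the bench (height 0) at the start. Origin: centre of its underside, z up. Grip the glass from above, 38 to 52 mm over the underside.
- vial_green: Sample vial to load: CLEAR glass, BLUE cap, GREEN disc on the cap. 28 mm across, 72 mm tall, 35 to 70 g: straight glass to 54 mm with a white label low down, short neck, cap 24 mm across from 58 to 71 mm, disc 17 mm across on top. Upright on the bench (height 0) at the start. Origin: centre of its underside, z up. Grip the glass from above, 38 to 52 mm over the underside.
- vial_white: Sample vial to load: CLEAR glass, BLUE cap, WHITE disc on the cap. 28 mm across, 72 mm tall, 35 to 70 g: straight glass to 54 mm with a white label low down, short neck, cap 24 mm across from 58 to 71 mm, disc 17 mm across on top. Upright on the bench (height 0) at the start. Origin: centre of its underside, z up. Grip the glass from above, 38 to 52 mm over the underside.
- brown_vial: Look-alike to leave alone: BROWN glass, blue cap with a yellow disc; same size and origin as the sample vials; stands among them.
- black_cap_vial: Look-alike to leave alone: clear glass, BLACK cap with a green disc; same size and origin as the sample vials; stands among them.
- pocket_red: Rack pocket with red floor and red frame round its mouth; fixed, square, 46 mm wide, 15 mm deep. Origin at its centre, 3 mm below its floor's surface (a vial standing in it has its underside 3 mm above the origin); rim 19 mm above the origin. x along the row of pockets, z up. The fixed black rack (256 x 76 x 24 mm tall) holds four pockets in one row, 60 mm apart, in any colour order.
- pocket_yellow: Rack pocket with yellow floor and yellow frame round its mouth; fixed, square, 46 mm wide, 15 mm deep. Origin at its centre, 3 mm below its floor's surface (a vial standing in it has its underside 3 mm above the origin); rim 19 mm above the origin. x along the row of pockets, z up. The rack lies left or right of the vials.
- pocket_green: Rack pocket with green floor and green frame round its mouth; fixed, square, 46 mm wide, 15 mm deep. Origin at its centre, 3 mm below its floor's surface (a vial standing in it has its underside 3 mm above the origin); rim 19 mm above the origin. x along the row of pockets, z up. Opposite the rack, beyond the vials, is a fixed aluminium block 150 x 100 mm, 50 mm tall, not used.
- pocket_white: Rack pocket with white floor and white frame round its mouth; fixed, square, 46 mm wide, 15 mm deep. Origin at its centre, 3 mm below its floor's surface (a vial standing in it has its underside 3 mm above the origin); rim 19 mm above the origin. x along the row of pockets, z up.
There are look-alikes about, which are no part of the job. What is shaped like the vial_yellow but orange is not meant.

How it is judged:
By the outcome, as a careful person would: the job done as asked, in the order asked, and still so for the second after the job is handed in, with the robot touching nothing.
It also fails if it takes over 102 s, if anything falls off the work surface, if the arm or the gripper's body presses on something with over 40 N, if the wrist force passes 120 N, or if a joint passes its speed limit or range.

### The arm

A 6-joint arm with a two-finger parallel gripper is mounted at the origin on the work surface. World frame = base frame: x ahead of the robot, y to its left, z up, the work surface at z = 0. Lengths are in m, angles in degrees, forces in N, time in s.
With the tool pointing down it reaches from about 0.25 to 0.725 m from the base axis. Payload 9.7 kg.
Tool frame: the origin (TCP) lies at the very end of the fingers, on their centre line; the grasp point (between the pads) lies 19 mm behind it (bot.grip_point_offset is the z of the grasp point in the tool frame, in m); z points along the fingers, x is the direction in which the jaws open and shut, and the axes are right-handed (so a half turn about z gives the same grasp; the last joint's range is limited). The gripper opens to 85 mm and grips with 20 to 120 N. Pads are 22 mm wide; open, the fingers measure 114 mm over their backs; the gripper's body (76 mm by 85 mm) begins 54 mm behind the grasp point. The pads swing forward as they close: fully open they stand 13 mm farther back than shut.
Start: joints at [-69.213, 4.979, 10.078, 95.1, 0, 90], TCP at [0.195, -0.514, 0.231] pointing down, gripper open.
Joint ranges: [-179.16, 179.16], [-48.56, 103.87], [-65.8, 70.77], [-126.05, 130.52], [-82.76, 87.17], [-180, 180]. Speed limits (degrees/s): [127.2, 127.2, 147.25, 180, 180, 180].

### API

Orientations are given as [roll, pitch, yaw] about the fixed x, y, z axes, in that order (R = Rz(yaw) Ry(pitch) Rx(roll)).
In Python, from workcell import get_obs, viewer, job_done, bot gives the robot as it stands.
- The arm moves only by the shell command python3 -m handwheel 'ROWS' [FORCE]. ROWS is JSON, a list of rows, each a list of 5 numbers: the closure, from 0 (fully open) to 1 (shut), then the shift along the world's x, y, z in m, then the turn about the world's z in degrees. A call has 1 to 5 rows; each row is the pose to reach, as a shift and turn from the pose measured when the call began; what a row does not reach only later rows make up. A row lasts 1/10 s, in which the tool goes at most 50 mm and 8.59 degrees, less where a joint would pass 70% of its speed; a pose out of reach is approached as far as the arm can. A call with a gripper value outside its range is refused whole. The fingers move at their own pace and stop on an object; FORCE is the grip in N (left out, the last holds). Time passes only in rows, so rows that repeat a pose let the fingers close. It gives the time, the measured TCP pose, the force and the opening at its end, in the units of the state.
- get_obs(): the state, without advancing time (a new reading comes with each control period).
- viewer.camera(name): name is "scene" or "side" or "wrist"; returns a dict with "color" (420x560x3 uint8, blue, green, red), "K" (3x3 intrinsics, pixels), "origin" and "orientation" of the camera in the world. Camera axes: x right, y down, z forward; pixel columns grow to the right and rows downward; lengths in m; the calibration is good to about 2 mm. The wrist camera is an equidistant fisheye: a pixel r from the principal point sees the ray r / f radians off the axis. A picture is of the moment at which its call begins. There is no depth.
- job_done(): hands the job in, once; it reports no verdict.
The state is a dict: "time": time; "q": joint angles; "qd": joint speeds; "joint_efforts": joint torques, N m; "ee_pos": TCP position; "tcp_rot": TCP orientation; "wrist_force": force on the tool from outside, world axes, zero at the start; "torque": the same for the moment, N m; "opening": finger opening in m.
Only numpy, scipy, OpenCV 4.12 (cv2) and the standard library are available. Lean on these libraries where they do the work, as an engineer would, in place of code of your own. Each camera call takes 0.05 s, during which the arm holds its last target.

## Working session

There is one attempt and no reset: what is moved stays moved. The work goes in short steps, Python scripts to look and compute and a shell command to move; the robot and the scene stay as the last step left them, time stands still between calls to the robot, and variables do not carry over. Pictures are saved under pics/ and viewed, and the job is handed in when it is done.

```bash
ls; mkdir -p pics; python3 - <<'E'
from workcell import get_obs, viewer, job_done, bot
import cv2
print(get_obs()); print(bot.grip_point_offset)
for n in ["scene","side","wrist"]:
    c=viewer.camera(n); cv2.imwrite(f"pics/{n}0.png",c["color"]); print(n,c["K"],c["origin"],c["orientation"])
E
```

```text
pics
{'time': 0.0, 'q': array([-6.92133193e+01,  5.00969255e+00,  1.00342198e+01,  9.50984750e+01,
        8.58380929e-04,  9.00018939e+01]), 'qd': array([ 0.07324149,  0.05151273, -0.0366536 , -0.02023387,  0.00170488,
        0.01533766]), 'joint_efforts': array([ 6.74944895e-04, -5.20384240e+01,  4.64806759e+01,  1.62789132e-02,
        1.37580153e-05, -7.06571655e-06]), 'ee_pos': array([ 0.19511364, -0.51398815,  0.23059447]), 'tcp_rot': array([-1.79999144e+02,  7.39477661e-02, -6.92152132e+01]), 'wrist_force': array([0.71911731, 0.01819235, 0.50073817]), 'torque': array([ 0.00211301, -0.05323843,  0.04486111]), 'opening': 0.08524000529402208}
-0.0187
scene [[464.24435088   0.         277.82607482]
 [  0.         464.24435088 209.1606778 ]
 [  0.           0.           1.        ]] [0.96475079 0.51344208 0.66853719] [-132.29814456   -0.92547862  142.47903762]
side [[409.42153325   0.         273.8083885 ]
 [  0.         409.42153325 211.79815597]
 [  0.           0.           1.        ]] [ 0.20496685 -0.43097326  0.55359416] [-133.78230289    1.21820706  -41.5667371 ]
wrist [[325.1922621    0.         279.3998437 ]
 [  0.         325.1922621  210.75234128]
 [  0.           0.           1.        ]] [ 0.26367059 -0.48746939  0.37287483] [ 1.63113691e+02  2.70403938e-02 -6.91538303e+01]
```

View pics/scene0.png

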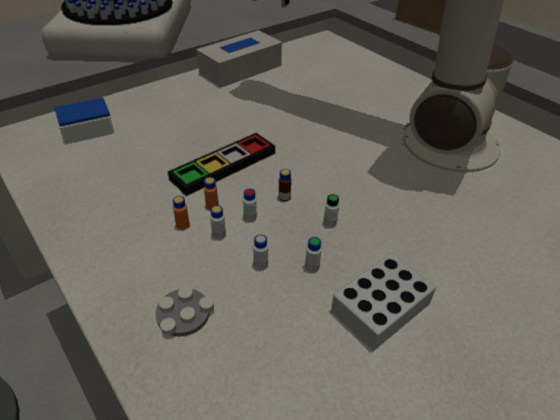

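View pics/side0.png

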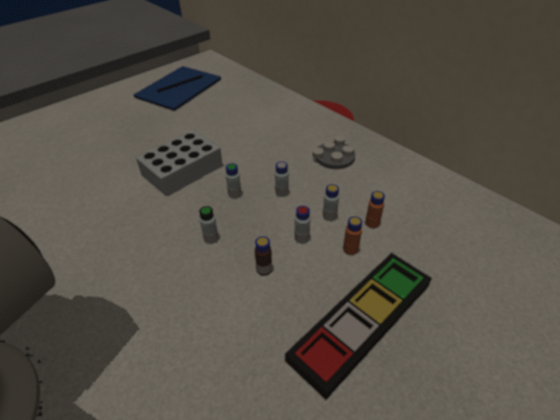

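View pics/wrist0.png

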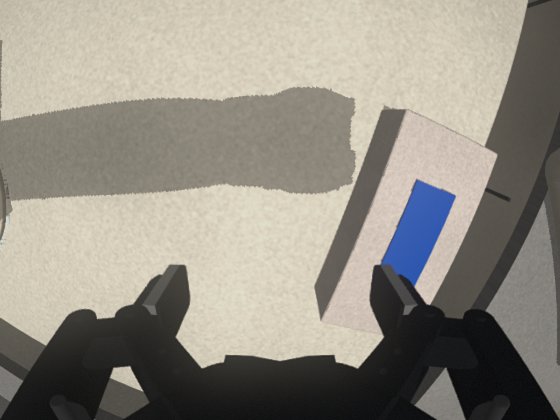

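The scene view shows the clear/blue-cap vials at red (249,195), yellow (217,213), white (260,241) and green (314,243). The brown vial is at (285,175), the black-capped one at (332,200), and two orange look-alikes are at (180,205) and (210,188). The rack runs green, yellow, white, red from (190,174) to (255,145). Next I'll triangulate the caps and pockets from both views.

```bash
cat > h.py <<'E'
import numpy as np, cv2
from scipy.spatial.transform import Rotation as R
from workcell import get_obs, viewer, job_done, bot
def ray(c,uv):
    K=c["K"]; uv=np.asarray(uv,float); x=(uv[0]-K[0,2])/K[0,0]; y=(uv[1]-K[1,2])/K[1,1]
    if c.get("fish"):
        r=np.hypot(x,y); d=np.array([x/r*np.sin(r),y/r*np.sin(r),np.cos(r)]) if r>0 else np.array([0,0,1.])
    else: d=np.array([x,y,1.])
    d/=np.linalg.norm(d)
    return np.array(c["origin"]),R.from_euler('xyz',c["orientation"],degrees=True).as_matrix()@d
def plane(c,uv,z):
    o,d=ray(c,uv); return o+d*(z-o[2])/d[2]
def tri(rays):
    A=sum(np.eye(3)-np.outer(d,d) for o,d in rays); b=sum((np.eye(3)-np.outer(d,d))@o for o,d in rays)
    p=np.linalg.solve(A,b); res=[np.linalg.norm(np.cross(p-o,d)) for o,d in rays]; return p,max(res)
def cam(n):
    c=dict(viewer.camera(n)); c["fish"]=n=="wrist"; return c
def proj(c,p):
    M=R.from_euler('xyz',c["orientation"],degrees=True).as_matrix(); v=M.T@(np.asarray(p)-c["origin"]); K=c["K"]
    if c.get("fish"):
        t=np.arctan2(np.hypot(v[0],v[1]),v[2]); k=t/np.hypot(v[0],v[1]); return np.array([K[0,2]+K[0,0]*v[0]*k,K[1,2]+K[1,1]*v[1]*k])
    return np.array([K[0,2]+K[0,0]*v[0]/v[2],K[1,2]+K[1,1]*v[1]/v[2]])
def masks(img):
    h=cv2.cvtColor(img,cv2.COLOR_BGR2HSV); H,S,V=[h[...,i].astype(int) for i in range(3)]
    return dict(red=((H<8)|(H>172))&(S>130)&(V>70),yellow=(H>17)&(H<32)&(S>110)&(V>90),green=(H>45)&(H<80)&(S>110)&(V>50),
      white=(S<60)&(V>110),blue=(H>105)&(H<132)&(S>110)&(V>40))
def blob(m,uv,rad):
    n,l,s,ce=cv2.connectedComponentsWithStats(m.astype(np.uint8))
    best=None
    for i in range(1,n):
        d=np.hypot(*(ce[i]-uv))
        if d<rad and (best is None or s[i,4]>best[0]): best=(s[i,4],ce[i],l==i)
    return best
E
python3 - <<'E'
import cv2
for n,b in [("scene",(150,120,360,290)),("side",(180,140,450,400))]:
    i=cv2.imread(f"pics/{n}0.png")[b[1]:b[3],b[0]:b[2]]
    f=min(800/i.shape[1],600/i.shape[0]); i=cv2.resize(i,None,fx=f,fy=f,interpolation=cv2.INTER_CUBIC); print(n,f); cv2.imwrite(f"pics/{n}0z.png",i)
E
```

```text
scene 3.5294117647058822
side 2.3076923076923075
```

```bash
python3 - <<'E'
from h import *
cs,cd=cam("scene"),cam("side")
np.set_printoptions(precision=4,suppress=True)
ms,md=masks(cs["color"]),masks(cd["color"])
V=dict(red=("red",(249,191),(302,211)),yellow=("yellow",(217,210),(332,189)),green=("green",(314,240),(232,169)),white=("white",(260,240),(282,166)),
 brown=("yellow",(285,172),(262,241)),blackcap=("green",(332,199),(206,210)),or1=("yellow",(179,201),(377,195)),or2=("yellow",(209,183),(354,221)))
for k,(c,a,b) in V.items():
    A=blob(ms[c],a,7);B=blob(md[c],b,7)
    if A is None or B is None: print(k,A and A[:2],B and B[:2]);continue
    print(k,A[0],A[1],B[0],B[1],*tri([ray(cs,A[1]),ray(cd,B[1])]))
for c,a,b in [("red",(255,145),(324,355)),("yellow",(213,161),(377,300)),("green",(190,174),(400,278)),("white",(234,153),(351,327))]:
    A=blob(ms[c],a,12);B=blob(md[c],b,14)
    print("pocket",c,A and A[:2],B and B[:2])
    for q,Mx in ((cs,A),(cd,B)):
        if Mx is None: continue
        cn,_=cv2.findContours(Mx[2].astype(np.uint8),cv2.RETR_EXTERNAL,cv2.CHAIN_APPROX_NONE)
        r=cv2.minAreaRect(max(cn,key=len)); hull=cv2.convexHull(max(cn,key=len)); 
        m=cv2.moments(hull); print('  hull c',m['m10']/m['m00'],m['m01']/m['m00'],plane(q,(m['m10']/m['m00'],m['m01']/m['m00']),.024))
E
```

```text
red 24 [249.  191.5] 40 [302.65 209.6 ] [ 0.5713 -0.077   0.0711] 0.000209704679983813
yellow 34 [216.3235 208.9118] 32 [332.0938 187.875 ] [ 0.6507 -0.0721  0.0707] 0.00024664520415037866
green 46 [314.0652 240.8478] 28 [231.0357 166.2143] [0.5557 0.1038 0.0711] 0.0006511074043247515
white (np.int32(42), array([260.1429, 238.4048])) None
brown 26 [285.     171.6154] 53 [261.8679 241.0943] [ 0.4733 -0.0851  0.0711] 0.0005059787561759671
blackcap 43 [332.8837 197.3488] 56 [205.4107 210.125 ] [0.4482 0.0356 0.0709] 0.00033812599054783434
or1 33 [178.2121 199.0909] 36 [377.5556 194.6389] [ 0.6953 -0.1396  0.0712] 0.000434113740002858
or2 29 [209.1034 180.1379] 47 [354.8085 220.6383] [ 0.6162 -0.1547  0.0711] 0.0004497047660879252
pocket red (np.int32(209), array([253.2919, 144.7321])) (np.int32(1281), array([323.3599, 355.5324]))
  hull c 253.20593080724876 143.72267984623832 [ 0.4289 -0.2658  0.024 ]
  hull c 323.5770562770563 353.48917748917745 [ 0.4271 -0.2663  0.024 ]
pocket yellow (np.int32(238), array([212.395 , 163.4958])) (np.int32(826), array([375.1937, 303.086 ]))
  hull c 212.2855093256815 162.33094213295072 [ 0.5488 -0.2599  0.024 ]
  hull c 375.5211267605634 300.65727699530515 [ 0.5472 -0.2604  0.024 ]
pocket green (np.int32(317), array([190.2871, 173.1735])) (np.int32(864), array([397.2801, 279.2546]))
  hull c 190.1478331308222 172.33657351154312 [ 0.6086 -0.2571  0.024 ]
  hull c 397.6502501563477 277.78158223889926 [ 0.6071 -0.2571  0.024 ]
pocket white (np.int32(108), array([233.1019, 156.4352])) None
  hull c 233.0473773265651 156.40609137055839 [ 0.4974 -0.251   0.024 ]
```

View pics/scene0z.png

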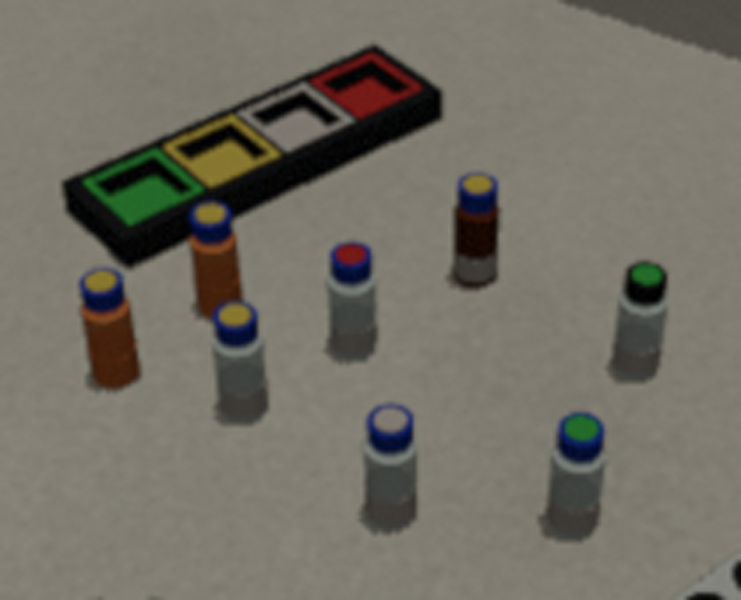

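View pics/side0z.png

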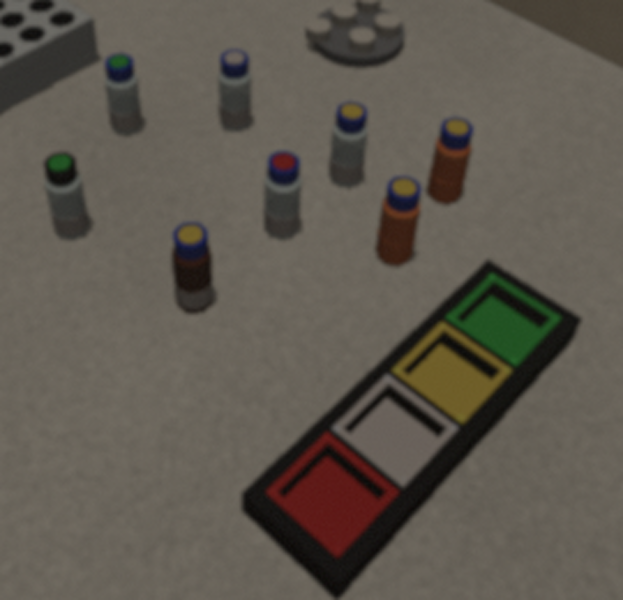

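Cap tops triangulate to z ≈ 0.071 with residuals under 1 mm, and the rack yaw is about 3°. I'll move over the field with the jaws turning to world y, then check with the wrist camera.

```bash
python3 -m handwheel '[[0,0.02,0.03,0.02,8],[0,0.04,0.06,0.04,16],[0,0.06,0.09,0.05,24],[0,0.08,0.12,0.06,32],[0,0.1,0.15,0.06,40]]' 40; python3 -m handwheel '[[0,0.02,0.02,0,8],[0,0.04,0.04,0,16],[0,0.06,0.06,0,24],[0,0.08,0.08,0,32],[0,0.1,0.1,0,40]]'
```

```text
time: 0.75
ee_pos: [0.2959, -0.3631, 0.2923]
tcp_rot: [180.0, -0.1, -28.9]
wrist_force: [0.5, 0.3, -0.4]
opening: 0.0855
time: 1.25
ee_pos: [0.3966, -0.2621, 0.2924]
tcp_rot: [180.0, -0.1, 11.4]
wrist_force: [0.7, 0.3, 0.1]
opening: 0.0854
```

```bash
python3 -m handwheel '[[0,0.03,0.02,0,8],[0,0.06,0.04,0,16],[0,0.09,0.06,0,24],[0,0.12,0.08,0,32],[0,0.14,0.1,0,40]]'; python3 -m handwheel '[[0,0,0.01,0,8],[0,0,0.02,0,16],[0,0,0.03,0,24],[0,0,0.03,0,32],[0,0,0.03,0,40]]'
python3 - <<'E'
from h import *
c=cam("wrist"); cv2.imwrite("pics/wrist1.png",c["color"]); print(c["origin"],get_obs()["ee_pos"])
E
```

```text
time: 1.75
ee_pos: [0.5381, -0.161, 0.2917]
tcp_rot: [180.0, -0.1, 51.8]
wrist_force: [0.4, -0.8, -0.8]
opening: 0.0855
time: 2.25
ee_pos: [0.5381, -0.1306, 0.2916]
tcp_rot: [180.0, -0.1, 92.2]
wrist_force: [-0.0, 0.4, -0.8]
opening: 0.0855
[ 0.46397292 -0.13303327  0.43377932] [ 0.53813942 -0.13073521  0.29157179]
```

View pics/wrist1.png

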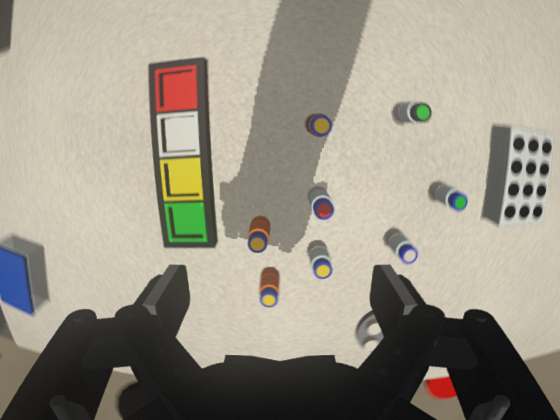

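The wrist view shows the discs red (324,209), yellow (322,271), white (410,255) and green (460,201), with pockets down the left from (178,88) to (186,223). Next I'll combine all three views.

```bash
cat > m.py <<'E'
from h import *
np.set_printoptions(precision=4,suppress=True)
C=[cam(n) for n in ("wrist","scene","side")]
M=[masks(c["color"]) for c in C]
seed=dict(red=("red",(.5713,-.077,.071)),yellow=("yellow",(.6507,-.0721,.071)),green=("green",(.5557,.1038,.071)),white=("white",plane(C[1],(260.1,238.4),.071)),
 brown=("yellow",(.4733,-.0851,.071)),blackcap=("green",(.4482,.0356,.071)))
for k,(c,p) in seed.items():
    r=[];s=[]
    for q,m in zip(C,M):
        uv=proj(q,p)
        if c=="white":  # disc = light region inside the cap's blue ring
            bl=m["blue"]; b=blob(bl,uv,8)
            if b is None: s.append("-");continue
            cn,_=cv2.findContours(b[2].astype(np.uint8),cv2.RETR_EXTERNAL,cv2.CHAIN_APPROX_NONE)
            fill=np.zeros(bl.shape,np.uint8); cv2.drawContours(fill,[cv2.convexHull(np.vstack(cn))],-1,1,-1)
            h=cv2.cvtColor(q["color"],cv2.COLOR_BGR2HSV); mm=(fill>0)&(h[...,1]<90)&~bl; b=blob(mm,uv,8)
        else: b=blob(m[c],uv,8)
        if b is None: s.append("-");continue
        r.append(ray(q,b[1])); s.append((int(b[0]),plane(q,b[1],.071)[:2].round(4).tolist()))
    print(k,s,*(tri(r) if len(r)>1 else ()))
for c,p in [("red",(.428,-.266,.024)),("white",(.488,-.263,.024)),("yellow",(.548,-.26,.024)),("green",(.608,-.257,.024))]:
    r=[];s=[]
    for q,m in zip(C,M):
        mk=m[c]
        if c=="white":
            h=cv2.cvtColor(q["color"],cv2.COLOR_BGR2HSV).astype(int); uv=proj(q,p).astype(int); lim=.55*h[uv[1],uv[0],2]
            mk=(h[...,1]<60)&(h[...,2]>lim)
            box=np.zeros(mk.shape,np.uint8)
            # rack outline only: keep the neighbourhood of the pocket
            a=np.array([proj(q,np.array(p)+[dx,dy,0]) for dx,dy in((-.03,-.033),(.03,-.03),(.03,.033),(-.03,.03))],np.int32); cv2.fillPoly(box,[a],1); mk=mk&(box>0)
        b=blob(mk,proj(q,p),12)
        if b is None: s.append("-");continue
        cn,_=cv2.findContours(b[2].astype(np.uint8),cv2.RETR_EXTERNAL,cv2.CHAIN_APPROX_NONE)
        m0=cv2.moments(cv2.convexHull(max(cn,key=len))); uv=(m0['m10']/m0['m00'],m0['m01']/m0['m00'])
        r.append(ray(q,uv)); s.append(plane(q,uv,.024)[:2].round(4).tolist())
    print("pocket",c,s,*(tri(r) if len(r)>1 else ()))
E
python3 m.py
```

```text
red [(130, [0.5712, -0.0772]), (17, [0.5727, -0.077]), (8, [0.5755, -0.0779])] [ 0.5729 -0.0776  0.0712] 0.0022347535167068586
yellow [(118, [0.6502, -0.0726]), (34, [0.651, -0.072]), (34, [0.6499, -0.0719])] [ 0.6504 -0.0722  0.0706] 0.0005999945647995867
green [(102, [0.5553, 0.1034]), (46, [0.5562, 0.1034]), (28, [0.5553, 0.1043])] [0.5555 0.1036 0.071 ] 0.000697327335824562
white [(123, [0.6292, 0.041]), (44, [0.6312, 0.0428]), (11, [0.6237, 0.0353])] [0.6294 0.0409 0.0673] 0.0020320599553328013
brown [(162, [0.4731, -0.0854]), '-', '-']
blackcap [(150, [0.4478, 0.0354]), (43, [0.4486, 0.0356]), (58, [0.4478, 0.0357])] [0.448  0.0355 0.0708] 0.0004055581540733009
pocket red [[0.4278, -0.2653], [0.4287, -0.2661], [0.4271, -0.2664]] [ 0.4278 -0.2662  0.0232] 0.0007803640919020363
pocket white [[0.4875, -0.2625], [0.4887, -0.2634], [0.4872, -0.2633]] [ 0.4878 -0.2632  0.0234] 0.0008679784249742967
pocket yellow [[0.5471, -0.2596], [0.5489, -0.2601], [0.5474, -0.2603]] [ 0.5479 -0.2603  0.0233] 0.00088101444978391
pocket green [[0.607, -0.2566], [0.6084, -0.257], [0.6071, -0.2573]] [ 0.6077 -0.2572  0.0233] 0.0006430603918664547
```

Measurements agree across views. I'll start with red: (0.571, -0.077) to the pocket at (0.428, -0.266).

```bash
python3 -m handwheel '[[0,0.01,0.02,-0.04,0],[0,0.025,0.04,-0.08,0],[0,0.033,0.0535,-0.12,0],[0,0.033,0.0535,-0.16,0],[0,0.033,0.0535,-0.17,0]]'; python3 -m handwheel '[[0,0,0,-0.02,0],[0,0,0,-0.04,0],[0,0,0,-0.06,0],[0,0,0,-0.08,0],[0,0,0,-0.09,0]]'
python3 - <<'E'
from h import *
c=cam("wrist"); cv2.imwrite("pics/wrist2.png",c["color"])
c=cam("side"); cv2.imwrite("pics/side2.png",cv2.resize(c["color"][100:300,180:450],None,fx=2.9,fy=2.9)); o=get_obs();print(o["ee_pos"],o["tcp_rot"])
E
```

```text
time: 2.95
ee_pos: [0.569, -0.0769, 0.1168]
tcp_rot: [-179.6, -0.1, 91.4]
wrist_force: [-1.1, 0.3, -0.3]
opening: 0.0855
time: 3.45
ee_pos: [0.569, -0.0773, 0.0267]
tcp_rot: [-179.6, -0.1, 91.3]
wrist_force: [-0.5, 0.3, -0.2]
opening: 0.0852
[ 0.56867064 -0.07713116  0.02659933] [-1.79554709e+02 -1.42017487e-01  9.13123491e+01]
```

View pics/wrist2.png

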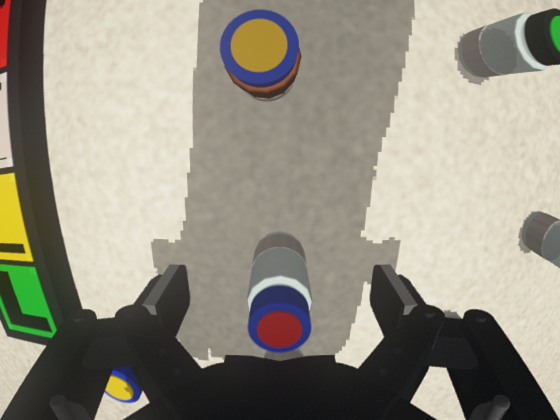

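View pics/side2.png

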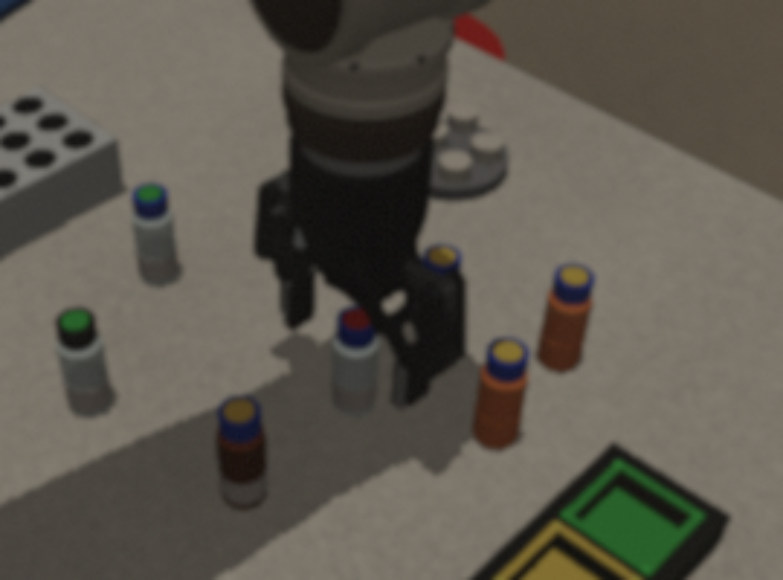

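The vial at (279,329) is centred between the jaws. I'll correct x by 2.5 mm and close.

```bash
python3 -m handwheel '[[0,0.0025,0,-0.002,1.5],[0.4,0.0025,0,-0.002,1.5],[0.8,0.0025,0,-0.002,1.5],[0.8,0.0025,0,-0.002,1.5],[0.8,0.0025,0,-0.002,1.5]]' 35; python3 -m handwheel '[[0.8,0,0,0,0],[0.8,0,0,0,0],[0.8,0,0,0,0]]'
```

```text
time: 4.05
ee_pos: [0.5713, -0.0772, 0.025]
tcp_rot: [-179.6, -0.1, 92.8]
wrist_force: [-0.3, 0.0, 1.3]
opening: 0.0282
time: 4.35
ee_pos: [0.5714, -0.0771, 0.0251]
tcp_rot: [-179.6, -0.1, 92.8]
wrist_force: [-0.5, -0.6, 0.7]
opening: 0.0266
```

```bash
python3 -m handwheel '[[0.8,0,0,0.01,0],[0.8,0,0,0.02,0],[0.8,0,0,0.03,0],[0.8,0,0,0.03,0]]'
python3 - <<'E'
from h import *
c=cam("wrist"); cv2.imwrite("pics/wrist3.png",c["color"])
c=cam("side"); cv2.imwrite("pics/side3.png",cv2.resize(c["color"][100:300,180:450],None,fx=2.9,fy=2.9)); o=get_obs();print(o["ee_pos"],o["tcp_rot"],o["opening"],o["wrist_force"])
E
```

```text
time: 4.75
ee_pos: [0.5724, -0.0773, 0.0574]
tcp_rot: [-179.8, -0.1, 92.8]
wrist_force: [0.4, -0.6, -1.2]
opening: 0.027
[ 0.57165989 -0.0772034   0.05559845] [-1.79643007e+02 -1.22347732e-01  9.28032553e+01] 0.026955553530246295 [-0.50652596  0.0470446  -1.17663892]
```

View pics/wrist3.png

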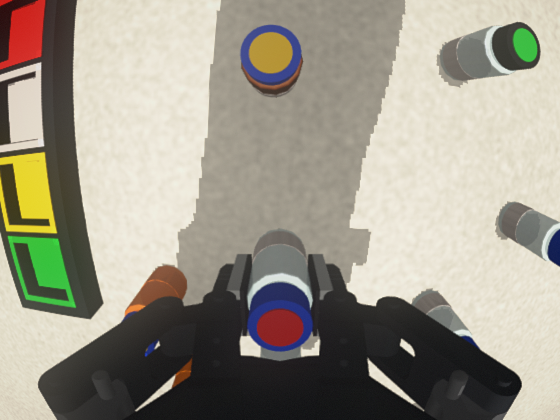

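View pics/side3.png

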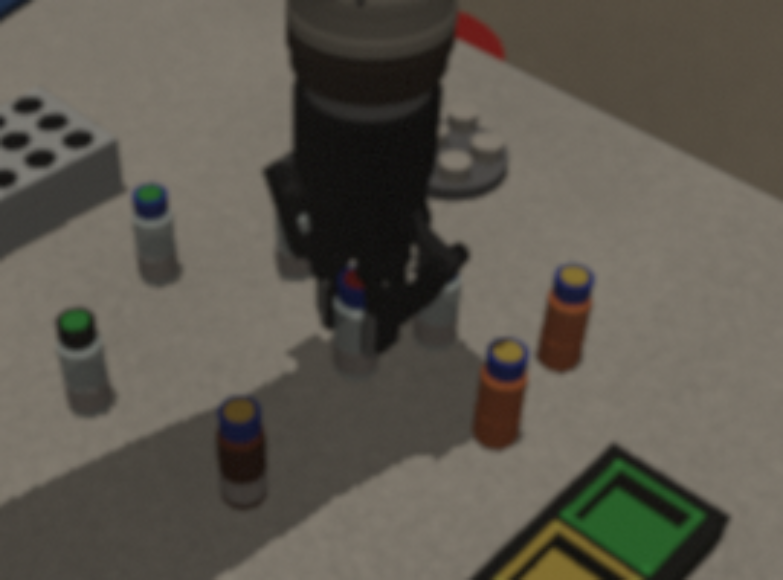

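The vial is held upright and clear of the bench. Next I'll lift it and carry it to the red pocket.

```bash
python3 -m handwheel '[[0.8,0,0,0.025,0],[0.8,0,0,0.05,0],[0.8,0,0,0.075,0],[0.8,-0.015,-0.02,0.085,0],[0.8,-0.03,-0.04,0.085,0]]';  python3 -m handwheel '[[0.8,-0.025,-0.033,0,0],[0.8,-0.05,-0.066,0,0],[0.8,-0.075,-0.099,0,0],[0.8,-0.1,-0.13,0,0],[0.8,-0.112,-0.148,0,0]]'; python3 -m handwheel '[[0.8,0,0,-0.02,0],[0.8,0,0,-0.04,0],[0.8,0,0,-0.06,0],[0.8,0,0,-0.07,0],[0.8,0,0,-0.07,0]]'
```

```text
time: 5.35
ee_pos: [0.5421, -0.1174, 0.142]
tcp_rot: [-179.8, -0.1, 92.9]
wrist_force: [-0.5, -0.5, -0.2]
opening: 0.027
time: 5.85
ee_pos: [0.4281, -0.267, 0.1417]
tcp_rot: [-179.7, -0.1, 92.8]
wrist_force: [1.0, -0.5, -0.3]
opening: 0.0271
time: 6.35
ee_pos: [0.4272, -0.2665, 0.0701]
tcp_rot: [-179.6, -0.2, 92.8]
wrist_force: [-0.8, -0.1, 0.2]
opening: 0.0267
```

```bash
python3 -m handwheel '[[0.8,0.0005,0.001,-0.012,0],[0.8,0.0005,0.001,-0.024,0],[0.8,0.0005,0.001,-0.031,0],[0.8,0.0005,0.001,-0.034,0],[0.8,0.0005,0.001,-0.034,0]]'; python3 -m handwheel '[[0.8,0,0,-0.0015,0],[0.8,0,0,-0.003,0],[0.8,0,0,-0.003,0]]'
python3 - <<'E'
from h import *
c=cam("wrist"); cv2.imwrite("pics/wrist4.png",c["color"])
c=cam("scene"); cv2.imwrite("pics/scene4.png",cv2.resize(c["color"][80:280,150:400],None,fx=3,fy=3)); o=get_obs();print(o["ee_pos"],o["tcp_rot"],o["opening"],o["wrist_force"])
E
```

```text
time: 6.85
ee_pos: [0.4275, -0.2653, 0.0357]
tcp_rot: [-179.6, -0.2, 92.8]
wrist_force: [-0.2, -0.3, -0.5]
opening: 0.0264
time: 7.15
ee_pos: [0.4279, -0.2656, 0.0341]
tcp_rot: [-179.6, -0.2, 92.8]
wrist_force: [-1.7, 1.5, 7.7]
opening: 0.0272
[ 0.42792981 -0.26555141  0.03404643] [-1.79626406e+02 -1.59565747e-01  9.27873789e+01] 0.026810874671821857 [-2.02303992  1.30579806  8.60536012]
```

View pics/wrist4.png

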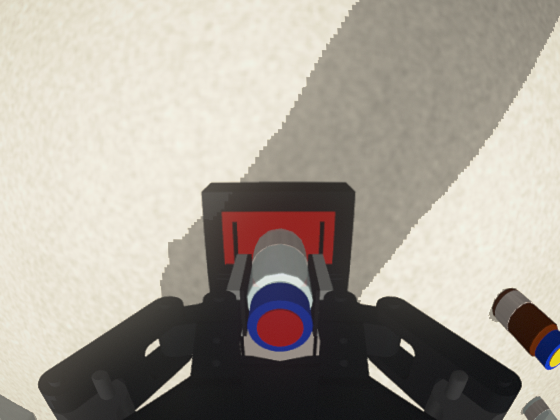

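View pics/scene4.png

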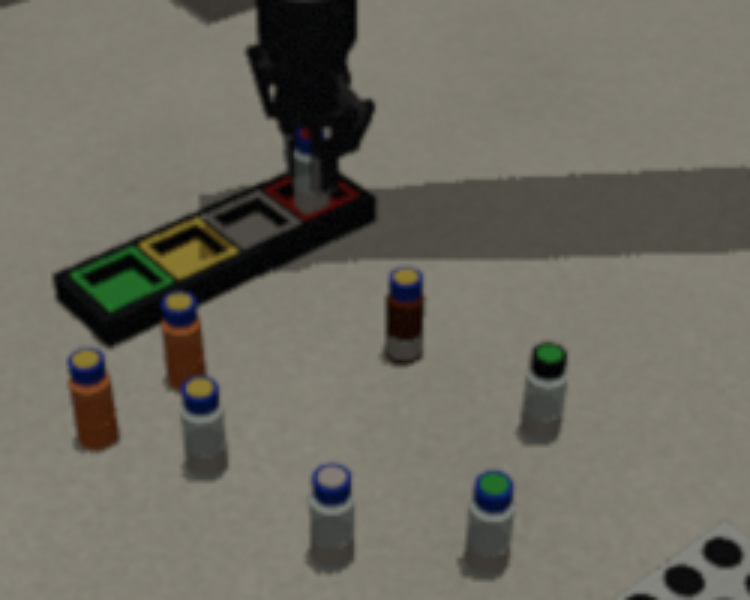

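The vial is in the red pocket and touching the floor (about 8 N at TCP z 0.034). I'll release and rise.

```bash
python3 -m handwheel '[[0.8,0,0,0.001,0],[0.55,0,0,0.001,0],[0.3,0,0,0.001,0],[0.2,0,0,0.001,0],[0.2,0,0,0.001,0]]'; python3 -m handwheel '[[0.2,0,0,0.02,0],[0.2,0,0,0.05,0],[0.1,0,0,0.08,0],[0,0,0,0.11,0],[0,0,0,0.12,0]]'
python3 - <<'E'
from h import *
c=cam("wrist"); cv2.imwrite("pics/wrist5.png",c["color"]);o=get_obs();print(o["ee_pos"],o["tcp_rot"],o["opening"],o["wrist_force"])
E
```

```text
time: 7.75
ee_pos: [0.4279, -0.2655, 0.0349]
tcp_rot: [-179.6, -0.2, 92.8]
wrist_force: [0.2, -0.5, -0.5]
opening: 0.0683
time: 8.25
ee_pos: [0.4288, -0.2661, 0.158]
tcp_rot: [-179.8, -0.0, 92.8]
wrist_force: [0.2, 0.3, 0.4]
opening: 0.0855
[ 0.42888802 -0.26613074  0.15806326] [-1.79816199e+02 -2.81923128e-02  9.27933116e+01] 0.08553383480311041 [-0.50004948  0.21347846  0.81187518]
```

View pics/wrist5.png

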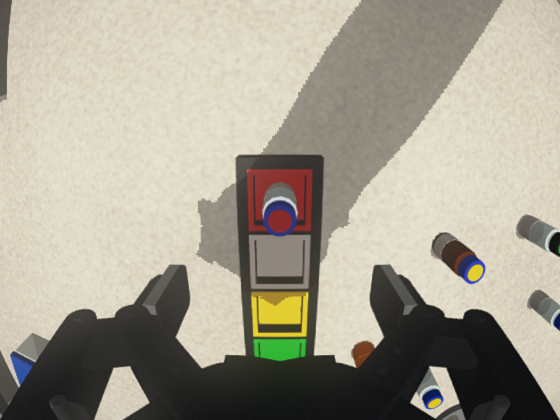

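Red stands upright in its pocket at (280,215). Yellow is next, at (0.650, -0.072).

```bash
python3 -m handwheel '[[0,0.02,0.018,0,0],[0,0.05,0.044,0,0],[0,0.08,0.07,0,0],[0,0.11,0.096,0,0],[0,0.14,0.122,0,0]]'; python3 -m handwheel '[[0,0.03,0.026,0,0],[0,0.06,0.053,0,0],[0,0.0815,0.072,0,0],[0,0.0815,0.072,0,0],[0,0.0815,0.072,0,0]]'
```

```text
time: 8.8
ee_pos: [0.5695, -0.1428, 0.1564]
tcp_rot: [-179.7, -0.1, 92.8]
wrist_force: [0.0, -0.2, 1.1]
opening: 0.0853
time: 9.3
ee_pos: [0.6508, -0.0703, 0.1544]
tcp_rot: [-179.6, -0.1, 92.8]
wrist_force: [-0.8, -0.5, -0.4]
opening: 0.0854
```

```bash
python3 -m handwheel '[[0,0,-0.002,-0.025,0],[0,0,-0.002,-0.05,0],[0,0,-0.002,-0.075,0],[0,0,-0.002,-0.1,0],[0,0,-0.002,-0.11,0]]'; python3 -m handwheel '[[0,0,0,-0.01,0],[0,0,0,-0.02,0],[0,0,0,-0.02,0]]'
python3 - <<'E'
from h import *
c=cam("wrist"); cv2.imwrite("pics/wrist6.png",c["color"]);o=get_obs();print(o["ee_pos"],o["tcp_rot"],o["opening"],o["wrist_force"])
E
```

```text
time: 9.8
ee_pos: [0.6485, -0.0732, 0.0413]
tcp_rot: [-179.3, -0.1, 92.8]
wrist_force: [0.1, 0.7, -0.7]
opening: 0.0853
time: 10.1
ee_pos: [0.6479, -0.0733, 0.0202]
tcp_rot: [-179.2, -0.1, 92.8]
wrist_force: [0.6, 0.6, -0.2]
opening: 0.0854
[ 0.648385   -0.07330766  0.02120661] [-1.79312048e+02 -9.99766917e-02  9.27651069e+01] 0.08532503036758857 [ 0.17748681 -0.61543771  0.19052773]
```

View pics/wrist6.png

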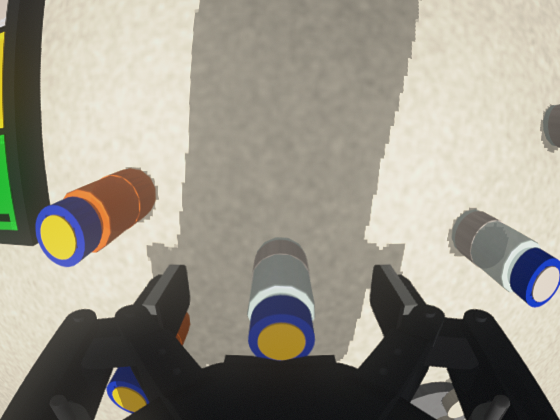

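The clear yellow-disc vial at (280,340) is centred in the jaws. I'll raise 4 mm, nudge x by 2 mm, and close.

```bash
python3 -m handwheel '[[0,0.002,0.001,0.0035,0],[0.4,0.002,0.001,0.0035,0],[0.8,0.002,0.001,0.0035,0],[0.8,0.002,0.001,0.0035,0],[0.8,0.002,0.001,0.0035,0]]' 35; python3 -m handwheel '[[0.8,0,0,0,0],[0.8,0,0,0,0],[0.8,0,0,0,0]]'; python3 -m handwheel '[[0.8,0,0,0.02,0],[0.8,0,0,0.045,0],[0.8,0,0,0.075,0],[0.8,0,0,0.1,0],[0.8,0,0,0.115,0]]'
python3 - <<'E'
from h import *
c=cam("wrist"); cv2.imwrite("pics/wrist7.png",c["color"]);o=get_obs();print(o["ee_pos"],o["tcp_rot"],o["opening"],o["wrist_force"])
E
```

```text
time: 10.65
ee_pos: [0.6504, -0.0723, 0.0248]
tcp_rot: [-179.3, -0.1, 92.8]
wrist_force: [1.0, -1.8, 2.5]
opening: 0.028
time: 10.95
ee_pos: [0.6505, -0.0723, 0.025]
tcp_rot: [-179.3, -0.1, 92.8]
wrist_force: [0.5, -0.3, 0.7]
opening: 0.027
time: 11.45
ee_pos: [0.6509, -0.0724, 0.1421]
tcp_rot: [-179.4, -0.1, 92.8]
wrist_force: [0.0, -1.0, -1.0]
opening: 0.0268
[ 0.65143129 -0.07240703  0.14388639] [-1.79563487e+02 -5.48532162e-02  9.27710660e+01] 0.026557159313972525 [-0.91640998  0.373692    1.17735077]
```

View pics/wrist7.png

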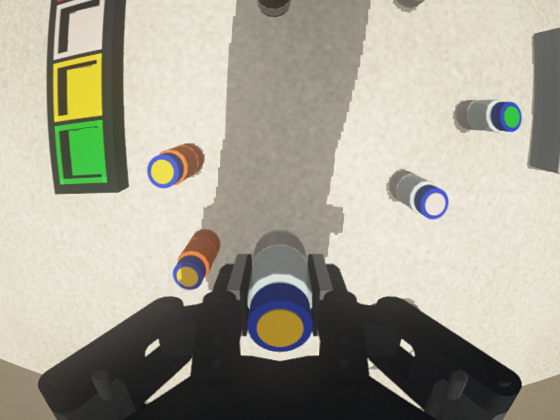

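Yellow is held. I'll carry it to the yellow pocket at (0.548, -0.260).

```bash
python3 -m handwheel '[[0.8,-0.01,-0.018,0.005,0],[0.8,-0.03,-0.054,0.005,0],[0.8,-0.05,-0.09,0.005,0],[0.8,-0.07,-0.127,0.005,0],[0.8,-0.09,-0.163,0.005,0]]'; python3 -m handwheel '[[0.8,-0.01,-0.018,0,0],[0.8,-0.0135,-0.0245,0,0],[0.8,-0.0135,-0.0245,-0.02,0],[0.8,-0.0135,-0.0245,-0.045,0],[0.8,-0.0135,-0.0245,-0.065,0]]'
```

```text
time: 12.0
ee_pos: [0.5595, -0.2372, 0.1476]
tcp_rot: [-179.5, -0.1, 92.8]
wrist_force: [0.8, -0.0, 0.0]
opening: 0.0264
time: 12.5
ee_pos: [0.5454, -0.2612, 0.0804]
tcp_rot: [-179.4, -0.1, 92.8]
wrist_force: [-0.7, -0.0, -0.6]
opening: 0.0269
```

```bash
python3 -m handwheel '[[0.8,0.0025,0.001,-0.015,0],[0.8,0.003,0.001,-0.03,0],[0.8,0.003,0.001,-0.039,0],[0.8,0.003,0.001,-0.044,0],[0.8,0.003,0.001,-0.044,0]]'; python3 -m handwheel '[[0.8,0,0,-0.0015,0],[0.8,0,0,-0.003,0],[0.8,0,0,-0.003,0]]'
```

```text
time: 13.0
ee_pos: [0.5483, -0.2601, 0.036]
tcp_rot: [-179.4, -0.2, 92.8]
wrist_force: [0.4, -0.4, -1.2]
opening: 0.0271
time: 13.3
ee_pos: [0.5489, -0.2604, 0.0339]
tcp_rot: [-179.4, -0.1, 92.8]
wrist_force: [1.1, 0.5, 1.2]
opening: 0.0266
```

```bash
python3 -m handwheel '[[0.8,-0.0005,0,-0.001,0],[0.8,-0.0005,0,-0.0015,0],[0.8,-0.0005,0,-0.0015,0]]'
python3 - <<'E'
from h import *
c=cam("wrist"); cv2.imwrite("pics/wrist8.png",c["color"]);o=get_obs();print(o["ee_pos"],o["tcp_rot"],o["opening"],o["wrist_force"])
E
```

```text
time: 13.6
ee_pos: [0.5489, -0.2604, 0.0339]
tcp_rot: [-179.6, -0.1, 92.8]
wrist_force: [-1.4, 1.6, 9.3]
opening: 0.0264
[ 0.54893424 -0.26039281  0.03388213] [-1.79559375e+02 -8.41089627e-02  9.27824000e+01] 0.026732182291969164 [-1.01226662  1.61208959  8.37271559]
```

View pics/wrist8.png

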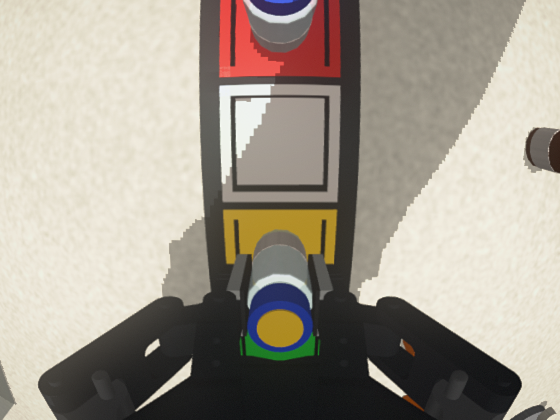

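Yellow is seated in the yellow pocket at (280,330), with 8 N at the same floor height as red. I'll release and then go for white at (0.630, 0.042).

```bash
python3 -m handwheel '[[0.8,0,0,0.001,0],[0.55,0,0,0.001,0],[0.3,0,0,0.001,0],[0.2,0,0,0.001,0],[0.2,0,0,0.001,0]]'; python3 -m handwheel '[[0.2,0,0,0.02,0],[0.2,0,0,0.05,0],[0.1,0,0,0.08,0],[0,0,0,0.11,0],[0,0,0,0.12,0]]';  python3 -m handwheel '[[0,0.01,0.03,0,0],[0,0.02,0.07,0,0],[0,0.03,0.11,0,0],[0,0.04,0.15,0,0],[0,0.05,0.19,0,0]]'; python3 -m handwheel '[[0,0.01,0.035,0,0],[0,0.02,0.07,0,0],[0,0.028,0.1,0,0],[0,0.032,0.112,0,0],[0,0.032,0.112,0,0]]'
python3 m.py
python3 - <<'E'
from h import *
c=cam("wrist"); cv2.imwrite("pics/wrist9.png",c["color"]);o=get_obs();print(o["ee_pos"],o["tcp_rot"],o["opening"],o["wrist_force"])
E
```

```text
time: 14.15
ee_pos: [0.5488, -0.2604, 0.0346]
tcp_rot: [-179.5, -0.1, 92.8]
wrist_force: [0.5, 0.2, -0.3]
opening: 0.0682
time: 14.65
ee_pos: [0.5498, -0.2609, 0.1581]
tcp_rot: [-179.8, 0.0, 92.8]
wrist_force: [0.2, -0.3, -0.1]
opening: 0.0853
time: 15.15
ee_pos: [0.5997, -0.0693, 0.1572]
tcp_rot: [-179.7, 0.0, 92.8]
wrist_force: [1.1, -0.5, 0.3]
opening: 0.0856
time: 15.65
ee_pos: [0.6318, 0.044, 0.1561]
tcp_rot: [-179.6, 0.0, 92.9]
wrist_force: [-0.7, 0.0, 0.6]
opening: 0.0856
red ['-', '-', '-']
yellow ['-', '-', '-']
green [(420, [0.5552, 0.1034]), (46, [0.5562, 0.1034]), (28, [0.5553, 0.1043])] [0.5555 0.1036 0.071 ] 0.0007460447987861569
white [(432, [0.6292, 0.0411]), (48, [0.6307, 0.0426]), (3, [0.6221, 0.0341])] [0.6288 0.0402 0.0662] 0.0020383514268920108
brown [(289, [0.473, -0.0859]), '-', (52, [0.4731, -0.0847])] [ 0.473  -0.0853  0.0717] 0.00029342407918592185
blackcap ['-', (38, [0.4488, 0.0355]), (30, [0.448, 0.0362])] [0.4484 0.0358 0.0711] 0.0005080638183588928
pocket red [[0.4378, -0.254], '-', [0.4255, -0.2675]] [ 0.4317 -0.2648  0.0128] 0.001649613804774132
pocket white [[0.4874, -0.2534], [0.488, -0.2635], [0.4879, -0.2638]] [ 0.4876 -0.2621  0.0213] 0.0042803046117893566
pocket yellow [[0.548, -0.2504], [0.5497, -0.2577], [0.5471, -0.2605]] [ 0.5485 -0.2587  0.0202] 0.003043351254308869
pocket green [[0.6082, -0.2516], [0.6084, -0.2569], [0.6104, -0.2599]] [ 0.6093 -0.2579  0.0219] 0.0027964917788083116
[0.6315067  0.0413549  0.15709585] [-1.79688852e+02  3.29649832e-02  9.26851743e+01] 0.08539349470442756 [-0.10166993  0.64893148  0.5401872 ]
```

View pics/wrist9.png

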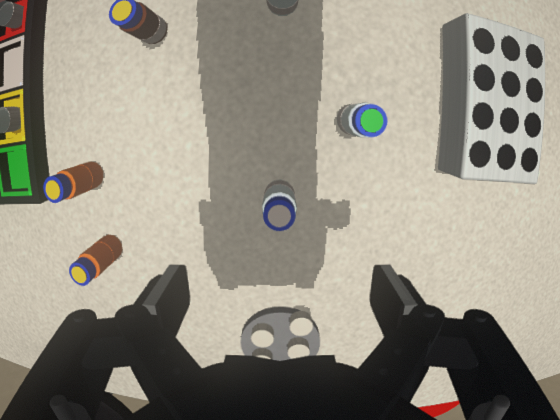

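The white-disc vial at (279,213) measures (0.6295, 0.041). I'll descend on it.

```bash
python3 -m handwheel '[[0,-0.001,0,-0.025,0],[0,-0.001,0,-0.05,0],[0,-0.001,0,-0.075,0],[0,-0.001,0,-0.1,0],[0,-0.001,0,-0.11,0]]'; python3 -m handwheel '[[0,0,0,-0.01,0],[0,0,0,-0.02,0],[0,0,0,-0.021,0]]'
python3 - <<'E'
from h import *
c=cam("wrist"); cv2.imwrite("pics/wrist10.png",c["color"]);o=get_obs();print(o["ee_pos"],o["tcp_rot"],o["opening"],o["wrist_force"])
E
```

```text
time: 16.35
ee_pos: [0.6291, 0.0399, 0.0446]
tcp_rot: [-179.5, 0.0, 92.6]
wrist_force: [0.1, -0.5, 0.3]
opening: 0.0857
time: 16.65
ee_pos: [0.6288, 0.0396, 0.0228]
tcp_rot: [-179.5, 0.0, 92.6]
wrist_force: [0.0, 0.1, -0.2]
opening: 0.0855
[0.62902433 0.03978244 0.02343437] [-1.79488814e+02  4.46032219e-02  9.25804090e+01] 0.08521769147170194 [-0.06238874 -0.79607809 -0.79423367]
```

View pics/wrist10.png

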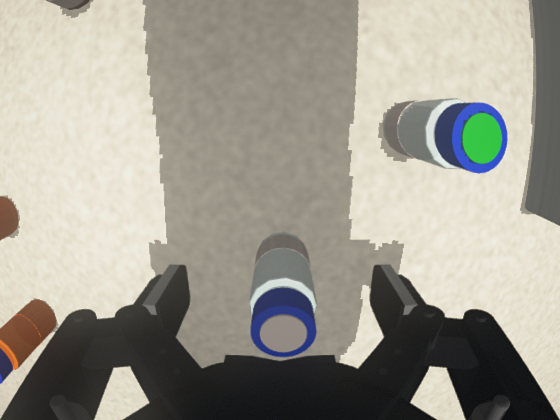

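The white vial at (283,334) is about 1.5 mm to +y. I'll correct that and close.

```bash
python3 -m handwheel '[[0,0.0005,0.0015,0.0015,0],[0.4,0.0005,0.0015,0.0015,0],[0.8,0.0005,0.0015,0.0015,0],[0.8,0.0005,0.0015,0.0015,0],[0.8,0.0005,0.0015,0.0015,0]]' 35; python3 -m handwheel '[[0.8,0,0,0,0],[0.8,0,0,0,0],[0.8,0,0,0,0]]'; python3 -m handwheel '[[0.8,0,0,0.02,0],[0.8,0,0,0.045,0],[0.8,0,0,0.075,0],[0.8,0,0,0.1,0],[0.8,0,0,0.12,0]]'
python3 - <<'E'
from h import *
c=cam("wrist"); cv2.imwrite("pics/wrist11.png",c["color"]);o=get_obs();print(o["ee_pos"],o["tcp_rot"],o["opening"],o["wrist_force"])
E
```

```text
time: 17.2
ee_pos: [0.6296, 0.0413, 0.0251]
tcp_rot: [-179.5, 0.0, 92.6]
wrist_force: [0.7, -0.9, 0.9]
opening: 0.0282
time: 17.5
ee_pos: [0.6297, 0.0413, 0.0252]
tcp_rot: [-179.5, 0.0, 92.6]
wrist_force: [0.0, 0.1, 1.6]
opening: 0.0272
time: 18.0
ee_pos: [0.6299, 0.0413, 0.1469]
tcp_rot: [-179.6, 0.0, 92.6]
wrist_force: [0.4, 1.0, -0.3]
opening: 0.0267
[0.63073702 0.04134351 0.15015748] [-1.79794892e+02  3.96315828e-02  9.25786217e+01] 0.026742095083034094 [-0.93685776 -0.24336427  2.66159651]
```

View pics/wrist11.png

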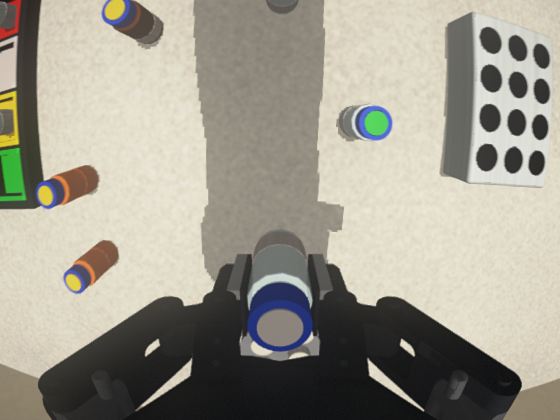

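White is held. I'll carry it to the white pocket at (0.488, -0.263).

```bash
python3 -m handwheel '[[0.8,-0.01,-0.021,0,0],[0.8,-0.025,-0.053,0,0],[0.8,-0.04,-0.085,0,0],[0.8,-0.055,-0.117,0,0],[0.8,-0.07,-0.149,0,0]]'; python3 -m handwheel '[[0.8,-0.018,-0.038,0,0],[0.8,-0.036,-0.076,0,0],[0.8,-0.054,-0.115,0,0],[0.8,-0.067,-0.142,0,0],[0.8,-0.072,-0.154,0,0]]'; python3 -m handwheel '[[0.8,0,0,0,0],[0.8,0,0,-0.02,0],[0.8,0,0,-0.04,0],[0.8,0,0,-0.06,0],[0.8,0,0,-0.07,0]]'
```

```text
time: 18.55
ee_pos: [0.5599, -0.1087, 0.1496]
tcp_rot: [-179.8, 0.0, 92.6]
wrist_force: [0.4, 0.1, -1.1]
opening: 0.0273
time: 19.05
ee_pos: [0.4865, -0.2647, 0.1491]
tcp_rot: [-179.7, 0.0, 92.5]
wrist_force: [-0.0, 0.3, -0.7]
opening: 0.0272
time: 19.55
ee_pos: [0.4864, -0.2631, 0.0771]
tcp_rot: [-179.6, -0.1, 92.5]
wrist_force: [0.1, -0.0, 0.2]
opening: 0.0269
```

```bash
python3 -m handwheel '[[0.8,0.0015,0,-0.015,0],[0.8,0.0015,0,-0.029,0],[0.8,0.0015,0,-0.036,0],[0.8,0.0015,0,-0.041,0],[0.8,0.0015,0,-0.041,0]]'; python3 -m handwheel '[[0.8,0,0,-0.0015,0],[0.8,0,0,-0.003,0],[0.8,0,0,-0.0035,0],[0.8,0,0,-0.0035,0]]'
python3 - <<'E'
from h import *
c=cam("wrist"); cv2.imwrite("pics/wrist12.png",c["color"]);o=get_obs();print(o["ee_pos"],o["tcp_rot"],o["opening"],o["wrist_force"])
E
```

```text
time: 20.05
ee_pos: [0.4877, -0.263, 0.0356]
tcp_rot: [-179.6, -0.1, 92.5]
wrist_force: [0.3, -0.3, 0.5]
opening: 0.027
time: 20.45
ee_pos: [0.4883, -0.2633, 0.0341]
tcp_rot: [-179.7, -0.0, 92.5]
wrist_force: [-2.6, 2.2, 11.0]
opening: 0.027
[ 0.48828923 -0.26335219  0.03411191] [-1.79712865e+02 -7.97131916e-03  9.25187642e+01] 0.027089048217303506 [-4.02139129  1.08396445  9.75238176]
```

View pics/wrist12.png

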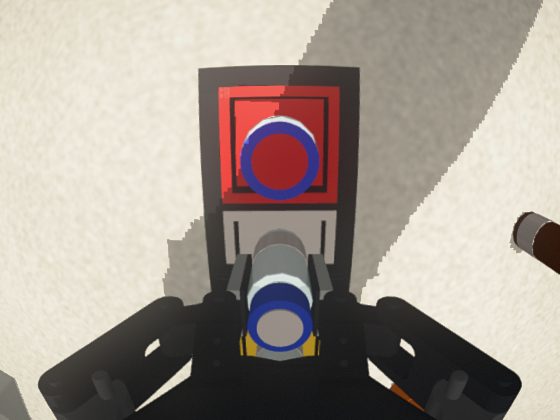

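White is seated on its floor at (279,326), and red stands behind it. I'll release and move to green at (0.5555, 0.1036).

```bash
python3 -m handwheel '[[0.8,0,0,0.001,0],[0.55,0,0,0.001,0],[0.3,0,0,0.001,0],[0.2,0,0,0.001,0],[0.2,0,0,0.001,0]]'; python3 -m handwheel '[[0.2,0,0,0.02,0],[0.2,0,0,0.05,0],[0.1,0,0,0.08,0],[0,0,0,0.11,0],[0,0,0,0.12,0]]';  python3 -m handwheel '[[0,0.005,0.025,0,0],[0,0.012,0.065,0,0],[0,0.019,0.105,0,0],[0,0.026,0.145,0,0],[0,0.033,0.185,0,0]]'; python3 -m handwheel '[[0,0.007,0.04,0,0],[0,0.014,0.08,0,0],[0,0.021,0.12,0,0],[0,0.029,0.16,0,0],[0,0.033,0.182,0,0]]'; python3 -m handwheel '[[0,0,0,-0.01,0],[0,0,0,-0.035,0],[0,0,0,-0.06,0],[0,0,0,-0.07,0],[0,0,0,-0.07,0]]'
python3 - <<'E'
from h import *
c=cam("wrist"); cv2.imwrite("pics/wrist13.png",c["color"]);o=get_obs();print(o["ee_pos"],o["tcp_rot"],o["opening"],o["wrist_force"])
m=masks(c["color"])["green"]; b=blob(m,proj(c,(.5555,.1036,.071)),20); print(b[:2],plane(c,b[1],.071))
E
```

```text
time: 21.0
ee_pos: [0.4882, -0.2633, 0.0349]
tcp_rot: [-179.7, -0.0, 92.5]
wrist_force: [0.5, -0.1, -0.5]
opening: 0.0682
time: 21.5
ee_pos: [0.4892, -0.2638, 0.1581]
tcp_rot: [-179.9, 0.1, 92.5]
wrist_force: [-0.1, 0.5, 0.3]
opening: 0.0856
time: 22.0
ee_pos: [0.522, -0.0773, 0.1573]
tcp_rot: [-179.9, 0.1, 92.5]
wrist_force: [0.5, 0.1, -0.1]
opening: 0.0854
time: 22.5
ee_pos: [0.5549, 0.1075, 0.1562]
tcp_rot: [-179.8, 0.1, 92.6]
wrist_force: [-0.9, -0.4, 0.6]
opening: 0.0854
time: 23.0
ee_pos: [0.5537, 0.1066, 0.0841]
tcp_rot: [-179.6, 0.1, 92.6]
wrist_force: [0.1, -0.7, 0.3]
opening: 0.0855
[0.55449309 0.10682438 0.08573299] [-1.79720951e+02  9.58764857e-02  9.25754322e+01] 0.08522175327287956 [-0.23453961  0.53251153  0.69172962]
(np.int32(730), array([273.33424658, 263.3109589 ])) [0.55543819 0.10389761 0.071     ]
```

View pics/wrist13.png

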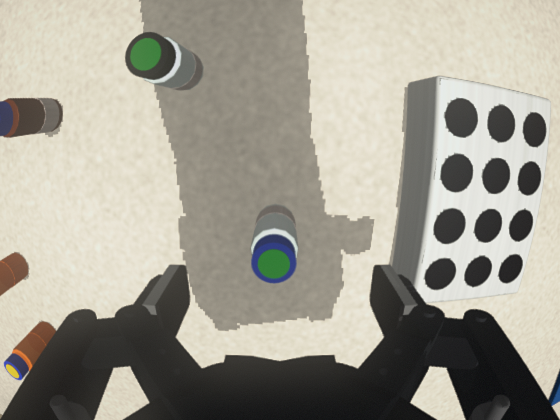

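The blue-capped green vial is at (273,263), and the aluminium block is close on its right. I'll check that clearance first.

```bash
python3 - <<'E'
from h import *
c=cam("wrist")
for uv in [(438,77),(415,303),(430,200)]: print(plane(c,uv,.05))
for uv in [(406,88),(388,262)]: print(plane(c,uv,.0))
s=cam("scene"); d=cam("side")
for uv in [(334,296),(385,258)]: print("scene",plane(s,uv,.05))
E
```

```text
[0.44849718 0.19462621 0.05      ]
[0.59559781 0.2025229  0.05      ]
[0.52269555 0.19763625 0.05      ]
[0.45189085 0.1939651  0.        ]
[0.58756193 0.19622556 0.        ]
scene [0.59775885 0.20380085 0.05      ]
scene [0.46786716 0.19669658 0.05      ]
```

The block face is at y ≈ 0.199 and the finger back at 0.161, so it's clear. I'll descend.

```bash
python3 -m handwheel '[[0,0.001,-0.003,0,0],[0,0.001,-0.003,-0.02,0],[0,0.0015,-0.003,-0.04,0],[0,0.002,-0.003,-0.058,0],[0,0.002,-0.003,-0.06,0]]'
python3 - <<'E'
from h import *
c=cam("wrist"); cv2.imwrite("pics/wrist14.png",c["color"]);o=get_obs();print(o["ee_pos"],o["tcp_rot"],o["opening"],o["wrist_force"])
E
```

```text
time: 23.7
ee_pos: [0.5567, 0.1039, 0.026]
tcp_rot: [-179.8, 0.1, 92.6]
wrist_force: [-0.9, -0.6, 0.4]
opening: 0.0856
[0.55716583 0.10404319 0.02694626] [-1.79825110e+02  7.81320443e-02  9.25833661e+01] 0.08556778937494744 [-0.48233122  0.32211278  0.41310431]
```

View pics/wrist14.png

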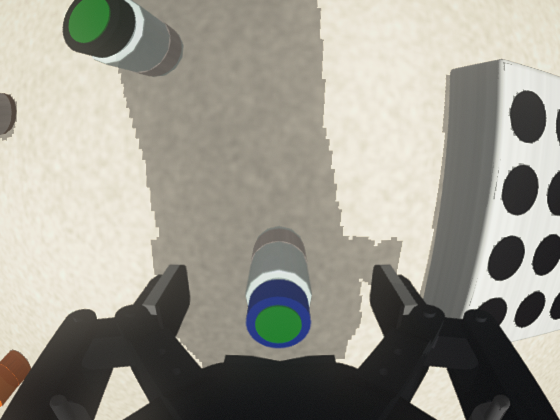

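Green at (278,325) is centred in the jaws. I'll close and lift.

```bash
python3 -m handwheel '[[0,-0.0015,0,-0.002,0],[0.4,-0.0015,0,-0.002,0],[0.8,-0.0015,0,-0.002,0],[0.8,-0.0015,0,-0.002,0],[0.8,-0.0015,0,-0.002,0]]' 35; python3 -m handwheel '[[0.8,0,0,0,0],[0.8,0,0,0,0],[0.8,0,0,0,0]]'; python3 -m handwheel '[[0.8,0,0,0.02,0],[0.8,0,0,0.045,0],[0.8,0,0,0.075,0],[0.8,0,0,0.1,0],[0.8,0,0,0.12,0]]'
python3 - <<'E'
from h import *
c=cam("wrist"); cv2.imwrite("pics/wrist15.png",c["color"]);o=get_obs();print(o["ee_pos"],o["tcp_rot"],o["opening"],o["wrist_force"])
E
```

```text
time: 24.25
ee_pos: [0.5559, 0.1041, 0.0253]
tcp_rot: [-179.9, 0.1, 92.6]
wrist_force: [-0.4, -2.3, 0.9]
opening: 0.028
time: 24.55
ee_pos: [0.556, 0.1041, 0.0255]
tcp_rot: [-179.9, 0.1, 92.6]
wrist_force: [0.3, -0.9, 0.0]
opening: 0.0267
time: 25.05
ee_pos: [0.5562, 0.1041, 0.1471]
tcp_rot: [-179.9, 0.1, 92.6]
wrist_force: [0.8, 0.1, -0.4]
opening: 0.0266
[0.5570964  0.10431685 0.15016672] [1.79857995e+02 3.29437802e-02 9.25834428e+01] 0.02685840154254471 [-0.5648129  -0.2821437   2.22715809]
```

View pics/wrist15.png

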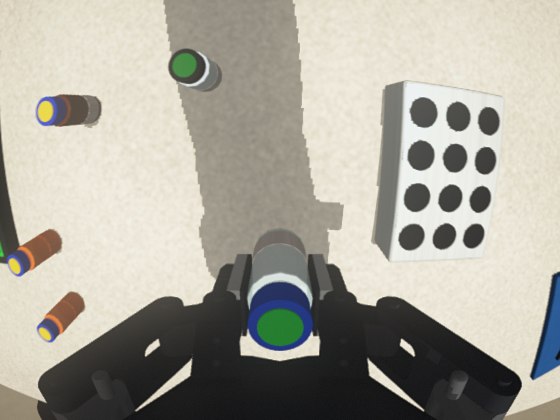

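Green is held. I'll carry it to the green pocket at (0.607, -0.257).

```bash
python3 -m handwheel '[[0.8,0.004,-0.025,0,0],[0.8,0.009,-0.063,0,0],[0.8,0.014,-0.1,0,0],[0.8,0.019,-0.138,0,0],[0.8,0.025,-0.176,0,0]]'; python3 -m handwheel '[[0.8,0.006,-0.04,0,0],[0.8,0.012,-0.08,0,0],[0.8,0.018,-0.12,0,0],[0.8,0.023,-0.16,0,0],[0.8,0.025,-0.183,0,0]]'; python3 -m handwheel '[[0.8,0,0,0,0],[0.8,0,0,-0.02,0],[0.8,0,0,-0.04,0],[0.8,0,0,-0.06,0],[0.8,0,0,-0.07,0]]'
```

```text
time: 25.6
ee_pos: [0.5819, -0.0731, 0.1496]
tcp_rot: [179.9, 0.0, 92.6]
wrist_force: [0.3, 0.7, -0.5]
opening: 0.027
time: 26.1
ee_pos: [0.6067, -0.2589, 0.1485]
tcp_rot: [179.9, 0.0, 92.5]
wrist_force: [-0.3, 1.2, -0.9]
opening: 0.027
time: 26.6
ee_pos: [0.6058, -0.2577, 0.076]
tcp_rot: [-179.9, -0.1, 92.5]
wrist_force: [-0.6, 0.6, -0.1]
opening: 0.0268
```

```bash
python3 -m handwheel '[[0.8,0.0015,0.0005,-0.015,0],[0.8,0.0015,0.0005,-0.028,0],[0.8,0.0015,0.0005,-0.035,0],[0.8,0.0015,0.0005,-0.04,0],[0.8,0.0015,0.0005,-0.04,0]]'; python3 -m handwheel '[[0.8,0,0,-0.0015,0],[0.8,0,0,-0.003,0],[0.8,0,0,-0.0035,0],[0.8,0,0,-0.0035,0]]'
python3 - <<'E'
from h import *
c=cam("wrist"); cv2.imwrite("pics/wrist16.png",c["color"]);o=get_obs();print(o["ee_pos"],o["tcp_rot"],o["opening"],o["wrist_force"])
E
```

```text
time: 27.1
ee_pos: [0.6071, -0.2572, 0.0355]
tcp_rot: [-179.9, -0.1, 92.5]
wrist_force: [0.7, -0.3, 0.1]
opening: 0.0272
time: 27.5
ee_pos: [0.6078, -0.2575, 0.0344]
tcp_rot: [180.0, -0.0, 92.5]
wrist_force: [-2.8, 2.3, 9.2]
opening: 0.0272
[ 0.60774223 -0.25744155  0.03442651] [ 1.79980479e+02 -1.35128868e-02  9.25284462e+01] 0.02686990909634112 [-3.33052738  0.92003933  9.16189217]
```

View pics/wrist16.png

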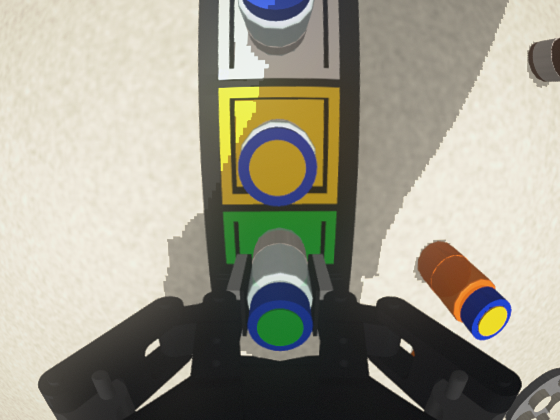

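Green is seated with 9 N of floor contact. I'll release, rise, back off toward −x, and run a final check from all views.

```bash
python3 -m handwheel '[[0.8,0,0,0.001,0],[0.55,0,0,0.001,0],[0.3,0,0,0.001,0],[0.2,0,0,0.001,0],[0.2,0,0,0.001,0]]'; python3 -m handwheel '[[0.2,0,0,0.02,0],[0.2,0,0,0.05,0],[0.1,0,0,0.08,0],[0,0,0,0.11,0],[0,0,0,0.13,0]]';  python3 -m handwheel '[[0,-0.01,0.01,0.03,0],[0,-0.03,0.03,0.06,0],[0,-0.05,0.05,0.09,0],[0,-0.07,0.07,0.11,0],[0,-0.08,0.08,0.11,0]]'; python3 -m handwheel '[[0,-0.02,0.02,0,0],[0,-0.05,0.05,0,0],[0,-0.07,0.08,0,0],[0,-0.07,0.08,0,0],[0,-0.07,0.08,0,0]]'
python3 - <<'E'
from h import *
np.set_printoptions(precision=4,suppress=True)
C={n:cam(n) for n in("wrist","scene","side")}
w=C["wrist"]; cv2.imwrite("pics/fw.png",w["color"])
cv2.imwrite("pics/fs.png",cv2.resize(C["scene"]["color"][100:290,130:370],None,fx=3,fy=3)); cv2.imwrite("pics/fd.png",cv2.resize(C["side"]["color"][140:400,190:450],None,fx=2.2,fy=2.2))
print(get_obs()["ee_pos"],get_obs()["time"])
# blue cap outline centres triangulated -> cap height in the pockets
for k,p in dict(red=(.428,-.2655),white=(.488,-.2632),yellow=(.548,-.26),green=(.6077,-.2572),brown=(.473,-.085)).items():
    r=[];s=[]
    z=.0785 if k!="brown" else .0705
    for n,c in C.items():
        b=blob(masks(c["color"])["blue"],proj(c,(*p,z-.006)),10)
        if b is None: s.append(n+'-');continue
        cn,_=cv2.findContours(b[2].astype(np.uint8),cv2.RETR_EXTERNAL,cv2.CHAIN_APPROX_NONE); h=cv2.convexHull(np.vstack(cn)); m=cv2.moments(h)
        r.append(ray(c,(m['m10']/m['m00'],m['m01']/m['m00'])))
    print(k,s,*(tri(r) if len(r)>1 else ()))
E
```

```text
time: 28.05
ee_pos: [0.6077, -0.2574, 0.0352]
tcp_rot: [180.0, -0.0, 92.5]
wrist_force: [-0.1, -0.4, 0.6]
opening: 0.0684
time: 28.55
ee_pos: [0.608, -0.2576, 0.1676]
tcp_rot: [179.9, 0.0, 92.5]
wrist_force: [0.2, 0.0, 0.1]
opening: 0.0852
time: 29.05
ee_pos: [0.5275, -0.1766, 0.2815]
tcp_rot: [179.6, 0.1, 92.6]
wrist_force: [-0.2, 0.5, 0.1]
opening: 0.0854
time: 29.55
ee_pos: [0.4575, -0.0963, 0.282]
tcp_rot: [179.5, 0.2, 92.6]
wrist_force: [0.8, -0.2, -0.2]
opening: 0.0852
[ 0.458  -0.0972  0.2812] 29.7
red [] [ 0.4285 -0.2657  0.0731] 0.0025015589070844354
white [] [ 0.4894 -0.2636  0.0725] 0.003008794771226457
yellow [] [ 0.5509 -0.2604  0.0724] 0.0026537856484127945
green [] [ 0.6061 -0.2622  0.0713] 0.00659309496077129
brown [] [ 0.4738 -0.0856  0.0579] 0.0016208436207957712
```

View pics/fw.png

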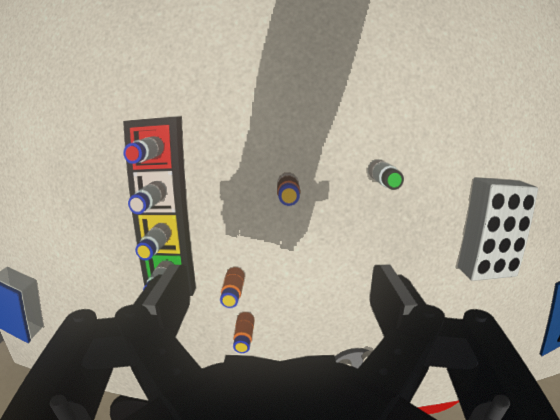

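View pics/fs.png

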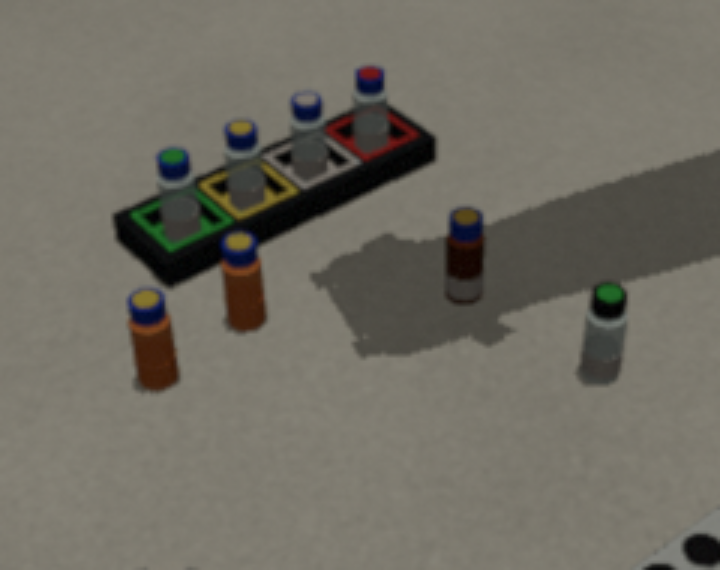

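View pics/fd.png

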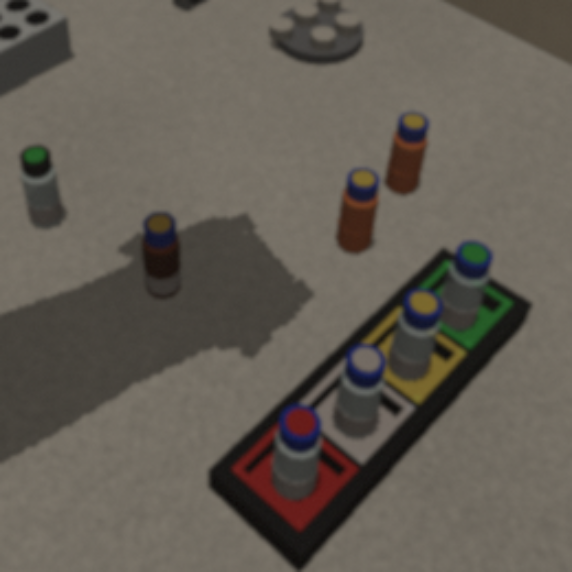

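All four vials stand upright in their matching pockets in both the scene and side views. The brown, black-capped and orange vials are still standing in place.

```bash
python3 -c "
from workcell import job_done; print(job_done())"
```

```text
the job is handed in; nothing more can be done
None
```

All four clear-glass, blue-capped vials (red, yellow, white, green) now stand upright in their matching pockets and are released. I handed the job in at about 30 s, with the gripper open and clear of everything.

**Seating:** each vial was lowered until I felt 8–11 N of floor contact, at a tool height of 33.9–34.4 mm. The tool was about 25 mm up when it gripped the vials on the bench, so this puts the pocket floors at roughly 9 mm.

**Final views:** the scene and side pictures show all four vials upright. The brown and black-capped vials and both orange look-alikes are still standing where they were.

**Checks that disagreed:**
- **Blue cap centres:** the last triangulation put the red, white and yellow caps at 72–73 mm, as expected for seated vials, but with a loose fit of 2.5–3 mm.
- **Green vial:** a gripper finger hid its cap in the wrist picture, so that measurement was poor (71 mm, with a 6.6 mm misfit). I relied on the floor contact and the other two views for it.
- **Brown vial:** its cap height came out low, at 58 mm, because its disc was in shadow. Its position matched the start to within about 1 mm, and it is upright in all three views.
- **White vial:** my first measurement from the side camera was about 8 mm off because of a bad colour mask. I used the wrist and scene cameras for it instead.

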